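Open a bench dust extractor's iris to its fourth line and clamp it

TASK

Open up the bench dust extractor for filing work: push the clamping lever anticlockwise (seen from above) to slacken it, push the knob of the iris lever round until the pointer stands at the fourth line of the scale, counting the long line at the closed end as the first, and then push the clamping lever back clockwise as far as it goes so the setting is held. It is all done by pushing with the fingertips: pick nothing up, and leave the tools lying round the extractor where they are.

Things in the scene. Friction and masses are not known exactly. Their poses are not given: they have to be found in the camera images.
- extractor: dust extractor: a heavy grey drum fixed on the bench, 256 mm across, 75 mm high, flat bare-metal top with a 100 mm inlet in the middle, closed by an iris of eight leaves inside a turning dark ring (103 to 148 mm across, top 81.5 mm above the bench). Origin under the drum's centre at bench level, z up; rocker switch at -x (towards the robot), battery pack sticking out 47 mm at +x.
- iris_lever (a joint): turn of ring and lever, rad, about the drum's vertical axis, growing anticlockwise seen from above as the iris opens: 0 with the pointer on the first (long) line, 0.2618 (15 degrees) more per line, so 0.7854 at the fourth; stops at -0.03 and 1.36. Stays where it is left. With the clamp slack it takes 2 to 4 N at the knob; clamped, a brake block holds it against about 15 N.
- iris_axis (a point): point on the drum's vertical axis, about which ring and lever turn, 120 mm above the bench, level with the top of the lever's knob
- lever_knob (a point): centre of the top of the lever's upright black knob, a round post of 15 mm diameter and 35 mm height, 88 mm from the drum's axis; its top is 120 mm and its foot 85 mm above the bench. The flat bar below it is 13 mm wide and its top lies 85.5 mm above the bench.
- pointer_tip (a point): tip of the lever's pointer, 107 mm from the drum's axis and 19 mm outside the knob's centre, 81 mm above the bench
- line_1 (a point): inner end of the scale's first line, the long one (21 mm; the others 13 mm) at the closed end. Six dark lines 2.6 mm wide on the drum's top, 75 mm above the bench, 15 degrees apart, following one another anticlockwise seen from above. This point is 107 mm from the drum's axis, as is the pointer's tip.
- line_4 (a point): inner end of the fourth line, 107 mm from the drum's axis: here the pointer's tip has to stand
- clamp_lever (a joint): turn of the clamping lever, rad, about its own vertical axis: 0 tight (stop at -0.01), growing anticlockwise seen from above as it slackens; the brake is off the ring above 0.6; stop at 1.31. Starts within 0.1 of tight, stays where it is left. Takes 2 to 7 N at its end to slacken and up to 12 N to tighten.
- clamp_axis (a point): point on the clamping lever's own vertical axis, at the height of point clamp_handle_end; the axis stands 96 mm from the drum's axis, on the drum's -y side. The hub round it is 25 mm across and its top is 116 mm above the bench.
- clamp_handle_end (a point): centre of the clamping lever's black handle near its end, 69 mm from the lever's axis, 123.5 mm above the bench. The handle is a round bar, 14 mm thick here, ending 7 mm further out, and slopes down to the hub (middle 107 mm above the bench there). Tight, it points 200 degrees anticlockwise from the extractor's +x; slack, it points out away from the drum.
- combi_pliers: pliers, 171x55x15 mm, lying in front of the drum; not to be disturbed
- sand_block: sanding block, 56x100x29 mm, to the right of the drum; not to be disturbed
- tube_offcut: short cut of tube, 90 mm long, 27 mm diameter, lying front right of the drum; not to be disturbed
- weld_magnet: flat three-cornered welding magnet, 35x79x16 mm, to the right of the drum; not to be disturbed
- hex_bolt: bolt standing on its head, 54 mm high, front left of the drum; not to be disturbed

How it is judged:
By the outcome, as a careful person would: the job done as asked, in the order asked, and still so for the second after the job is handed in, with the robot touching nothing.
It also fails if it takes over 58 s, if anything falls off the work surface, if the arm or the gripper's body presses on something with over 40 N, if the wrist force passes 120 N, or if a joint passes its speed limit or range.

ROBOT

A 6-joint arm with a two-finger parallel gripper is mounted at the origin on a cart in front of the work surface, level with it; the furniture and walls round the work are solid. World frame = base frame: x ahead of the robot, y to its left, z up, the work surface at z = 0. Lengths are in mm, angles in rad, forces in N, time in s.
With the tool pointing down it reaches from about 350 to 975 mm from the base axis. Payload 7.1 kg.
Tool frame: the origin (TCP) lies at the very end of the fingers, on their centre line; the grasp point (between the pads) lies 19 mm behind it; z points along the fingers, y is the direction in which the jaws open and shut (so a half turn about z gives the same grasp; the last joint's range is limited). The gripper opens to 88 mm and grips with 3 to 60 N. Pads are 20 mm wide; open, the fingers measure 115 mm over their backs; the gripper's body (75 mm by 178 mm) begins 61 mm behind the grasp point.
Start: joints at [-1.191, 0.423, 1.63, -0, 1.089, -0.019], TCP at [242.711, -575.931, 222.675] pointing down, gripper open.
Joint ranges: [-3, 3], [-0.9, 2.11], [0.09, 2.58], [-1.31, 4.45], [0.11, 2.69], [-2.54, 2.54]. Speed limits (rad/s): [2.39, 2.39, 3.01, 3.14, 3.14, 3.14].

INTERFACE

Orientations are given as a rotation vector (axis times angle).
In Python, from workcell import * gives the robot as it stands.
- The arm moves only by the tool play_rows, never from a script. Its argument "plan" is text: rows parted by semicolons, each of 7 numbers parted by spaces: the finger opening in cm, from 0 to 8.78, then the shift along the tool's x, y, z in cm, then the turn, a rotation vector about the tool's x, y, z in degrees. A call has 1 to 20 rows; each row shifts and turns the commanded pose from where the row before left it, along the tool's axes as they then stand; what a row does not reach is not made up. A row lasts 1/8 s, in which the tool goes at most 62.5 mm and 10.7 degrees, less where a joint would pass 70% of its speed; a pose out of reach is approached as far as the arm can. A call is refused whole if a number of a shift passes 6.25 or a number of a turn 10.7, either way. A call with a gripper value outside its range is refused whole. The fingers move at their own pace and stop on an object; the grip force is fixed at half the most. Time passes only in rows, so rows that do not move let the fingers close. It gives the time, the measured TCP pose, the force and the opening at its end, in the units of the state.
- get_obs(): the state, without advancing time (a new reading comes with each control period).
- get_image(name): name is "scene" or "top" or "wrist"; returns a dict with "pixels" (480x640x3 uint8, red, green, blue), "range_z" (480x640 float32, mm along the optical axis (not along the pixel's ray), 0 where there is no reading), "fx", "fy", "cx", "cy" (pixels), "eye" and "attitude" of the camera in the world. Camera axes: x right, y down, z forward; pixel columns grow to the right and rows downward; lengths in mm; the calibration is good to about 2 mm. A picture is of the moment at which its call begins.
- close_job(): hands the job in, once; it reports no verdict.
The state is a dict: "t": time; "qpos": joint angles; "qvel": joint speeds; "joint_torque": joint torques, N m; "ee_pos": TCP position; "orientation": TCP orientation; "ft_force": force on the tool from outside, world axes, zero at the start; "moment": the same for the moment, N m; "width": finger opening in mm.
Only numpy, scipy, OpenCV 4.12 (cv2) and the standard library are available. Lean on these libraries where they do the work, as an engineer would, in place of code of your own. Each camera call takes 0.05 s, during which the arm holds its last target. There are 200 camera calls.

## Working session

There is one attempt and no reset: what is moved stays moved. The work goes in short steps, Python scripts to look and compute and a tool call to move; the robot and the scene stay as the last step left them, time stands still between calls to the robot, and variables do not carry over. Pictures are saved under pics/ and viewed, about 8 in all and at most 12, crops included, and the job is handed in when it is done.

Besides the shell and the picture viewer there is one more tool, called after "Request:" as name(argument=value, ...) on one line, values as JSON. play_rows: Moves the arm, as the interface text tells. Its arguments: {"type":"object","properties":{"plan":{"type":"string"}},"required":["plan"]}

```bash
mkdir -p pics
cat > h.py <<'E'
from workcell import *
import numpy as np, cv2
def R(im):
    a=np.array(im["attitude"],float)
    return a if a.shape==(3,3) else (cv2.Rodrigues(a)[0] if a.size==3 else a)
def ray(im,u,v,z):
    d=R(im)@np.array([(u-im["cx"])/im["fx"],(v-im["cy"])/im["fy"],1]); e=np.array(im["eye"])
    return e+d*(z-e[2])/d[2]
def proj(im,p):
    c=R(im).T@(np.array(p)-im["eye"]); return c[0]/c[2]*im["fx"]+im["cx"],c[1]/c[2]*im["fy"]+im["cy"]
def cloud(im):
    z=im["range_z"];v,u=np.mgrid[:480,:640]
    c=np.stack([(u-im["cx"])/im["fx"]*z,(v-im["cy"])/im["fy"]*z,z],-1)
    p=c@R(im).T+im["eye"]; p[z==0]=np.nan; return p
def save(n,px): cv2.imwrite("pics/"+n,px[...,::-1])
E
python3 - <<'E'
from h import *
print(get_obs())
for n in("scene","top"):
    im=get_image(n);save(n+"0.png",im["pixels"]);print(n,im["eye"],im["attitude"],im["fx"],im["cx"],im["cy"])
    p=cloud(im);m=(abs(p[...,2]-75)<2.5)
    q=p[m];print(len(q),q.min(0),q.max(0),np.median(q,0))
E
```

```text
{'t': 0.0, 'qpos': array([-1.19096839e+00,  4.23781252e-01,  1.63064719e+00,  6.99738355e-07,
        1.08860580e+00, -1.89917163e-02]), 'qvel': array([0.00102684, 0.00153899, 0.0013652 , 0.00011416, 0.00074639,
       0.00011624]), 'joint_torque': array([ 3.66068844e-04, -5.44633734e+01, -2.73669434e+01,  6.43215235e-02,
        2.27039790e-02, -1.30974768e-04]), 'ee_pos': array([ 242.53886105, -575.4454617 ,  221.95572139]), 'orientation': array([-3.07794766e+00, -6.22039416e-01,  4.05191774e-04]), 'ft_force': array([-0.18327125,  0.53486266,  0.70744356]), 'moment': array([ 0.02046009, -0.01993746,  0.07420399]), 'width': 87.74670552065476}
scene [170.39167879 222.71351115 710.74330229] [-0.75805231  2.61808523 -1.07243664] 491.2357747338806 316.7728144943283 239.30020893145607
10662 [  410.46153796 -1295.70552375    72.50276203] [1.90314808e+03 1.08587320e+00 7.74976272e+01] [ 553.89092577 -109.74688914   74.95230735]
top [ 347.67512674 -264.77812192 1212.44757299] [-2.12635373  2.16469225 -0.1572096 ] 615.6867898114939 312.5845432192959 227.4707832932111
7696 [ 227.77883927 -833.73504486   72.50011526] [979.47251245 323.15617936  77.49785826] [ 568.0079065  -116.07432075   74.54899171]
```

View pics/top0.png

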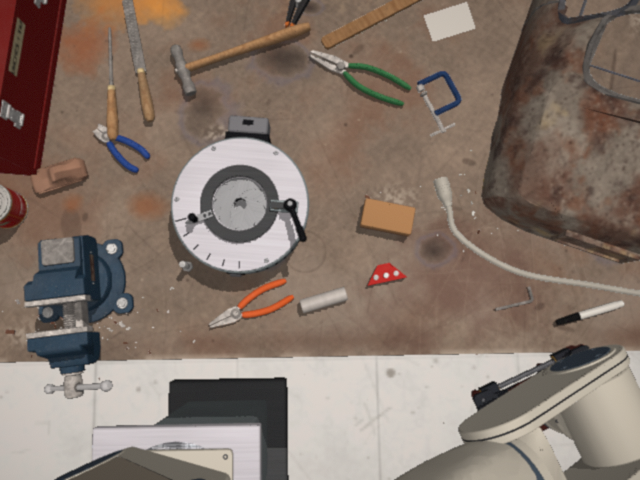

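View pics/scene0.png

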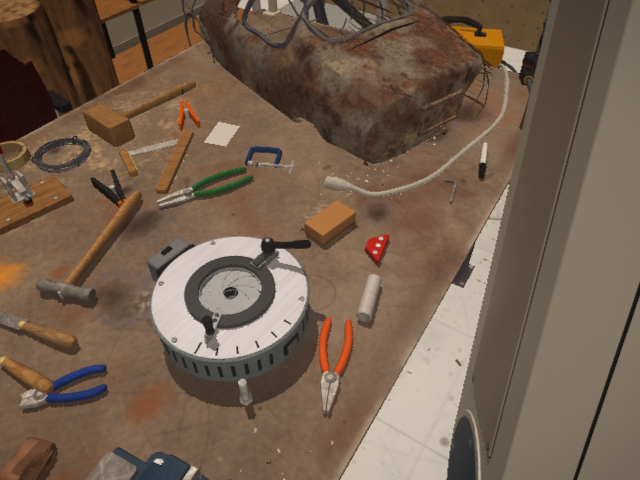

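The top view shows the drum at about (240,205), the knob at (193,217), the clamp hub at (290,205) and its handle end at (302,238). The scale lines run round the lower left, and the bolt is at (186,266).

```bash
cat > meas.py <<'E'
from h import *
from scipy.optimize import least_squares
import sys
def drum(ims):
    out=[]
    for n,im in ims.items():
        p=cloud(im)
        m=(abs(p[...,2]-75)<6)&(np.hypot(p[...,0]-530,p[...,1]+110)<190)&(p[...,0]>380)
        m=cv2.morphologyEx(m.astype(np.uint8),cv2.MORPH_OPEN,np.ones((3,3)))
        c=max(cv2.findContours(m,0,1)[0],key=cv2.contourArea)[:,0]
        q=np.array([ray(im,u,v,75)[:2] for u,v in c])
        f=least_squares(lambda s:np.hypot(*(q-s).T)-127.5,np.median(q,0),loss="soft_l1",f_scale=1.5)
        print(n,"drum",f.x.round(1),"res",np.median(abs(f.fun)).round(2)); out.append(f.x)
    return out
def polar(im,c,z,r0,r1,name=None):
    # brightness by angle (world) between radii at height z
    th=np.arange(0,360,.25); rr=np.arange(r0,r1,.5)
    uv=np.array([[proj(im,(c[0]+r*np.cos(np.radians(t)),c[1]+r*np.sin(np.radians(t)),z)) for t in th] for r in rr],np.float32)
    g=cv2.cvtColor(im["pixels"],cv2.COLOR_RGB2GRAY)
    return th,rr,cv2.remap(g,uv,None,cv2.INTER_LINEAR)
E
python3 - <<'E'
from meas import *
ims={n:get_image(n) for n in("top","scene")}
cs=drum(ims)
for (n,im),c in zip(ims.items(),cs):
    th,rr,g=polar(im,c,75,110,119)
    s=g.mean(0); 
    mins=[(th[i],int(s[i])) for i in range(4,len(s)-4) if s[i]==s[i-8 if i>8 else 0:i+9].min() and s[i]<np.median(s)-25]
    print(n,mins)
    p=cloud(im)
    for nm,lo,hi in(("tall",114,135),("bar",83,95)):
        m=(p[...,2]>lo)&(p[...,2]<hi)&(np.hypot(p[...,0]-c[0],p[...,1]-c[1])<180)
        k,l,st,ce=cv2.connectedComponentsWithStats(m.astype(np.uint8))
        for i in range(1,k):
            if st[i,4]>8:
                q=p[l==i];print(n,nm,st[i,4],np.median(q,0).round(1),q.min(0).round(1),q.max(0).round(1))
im=ims["top"]; save("topc.png",cv2.resize(im["pixels"][110:290,155:325],(765,600)[:2] if 0 else (680,600) ,interpolation=cv2.INTER_CUBIC))
E
```

```text
top drum [ 563.2 -129.3] res 3.11
scene drum [ 560.6 -126.1] res 2.31
top [(np.float64(24.5), 173), (np.float64(84.75), 173), (np.float64(104.5), 119), (np.float64(119.5), 115), (np.float64(134.5), 117), (np.float64(149.75), 120), (np.float64(164.75), 126), (np.float64(179.75), 131), (np.float64(204.25), 180), (np.float64(237.25), 125), (np.float64(250.25), 26), (np.float64(325.25), 180)]
top tall 58 [ 554.2 -224.4  115.7] [ 545.7 -233.5  114. ] [ 562.4 -215.4  120.2]
top tall 14 [ 539.  -231.5  114.9] [ 534.1 -235.1  114.1] [ 545.6 -227.9  116.7]
top tall 46 [533.3 -47.6 117.4] [526.4 -53.  114. ] [539.5 -41.6 125.4]
top tall 172 [ 503.4 -242.1  123.4] [ 483.4 -254.3  114.2] [ 530.7 -229.5  132.6]
top bar 148 [ 556.2 -201.1   87.3] [ 545.2 -219.4   83.1] [ 572.2 -186.1   93.7]
top bar 12 [ 548.7 -237.2   85.4] [ 543.5 -238.2   83.3] [ 556.7 -234.4   89.5]
top bar 93 [539.6 -65.   85.2] [525.8 -81.8  83. ] [552.  -41.4  93.6]
scene [(np.float64(22.0), 176), (np.float64(84.25), 147), (np.float64(103.5), 83), (np.float64(119.0), 104), (np.float64(134.75), 105), (np.float64(150.5), 98), (np.float64(166.0), 103), (np.float64(181.5), 92), (np.float64(206.75), 156), (np.float64(239.5), 112), (np.float64(263.75), 84), (np.float64(270.25), 31), (np.float64(273.5), 30), (np.float64(278.25), 30)]
scene tall 293 [ 511.2 -235.9  118.9] [ 482.9 -255.1  114. ] [ 563.2 -213.3  131.3]
scene tall 66 [532.  -45.  117.6] [526.9 -52.3 114. ] [538.4 -39.  121. ]
scene bar 237 [ 551.7 -205.7   88. ] [ 542.6 -236.5   83.2] [ 568.  -185.5   93.9]
scene bar 165 [535.9 -62.1  85.9] [525.3 -80.8  83. ] [550.5 -37.2  94.6]
```

View pics/topc.png

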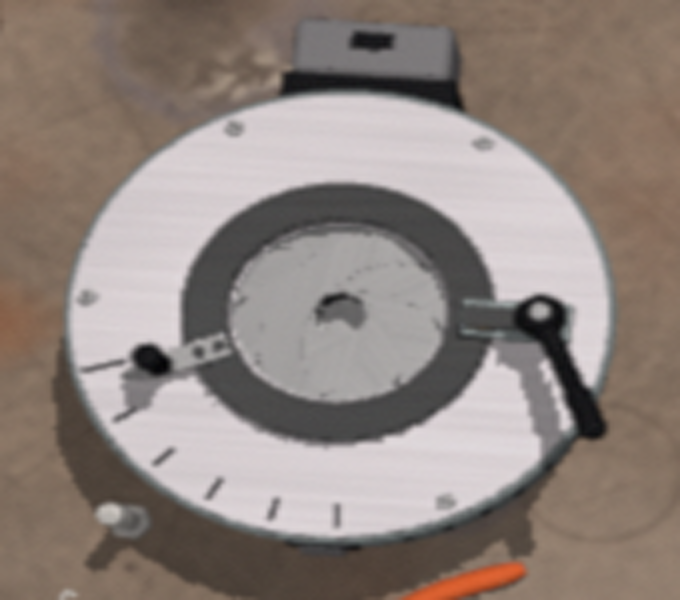

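The crop confirms six lines, the knob beside line 1, and the clamp handle running from the hub (540,315) to its end (595,430) at the lower right. The clamp axis is at about (554,-224), and the handle points at about 199° in the world. Next I turn the tool square to the world and move over the drum.

Request:
play_rows(plan="0 0 0 0 0 0 7.6; 0 0 0 0 0 0 7.6; 0 0 0 0 0 0 7.6; 0 2.5 -3.7 0 0 0 0; 0 2.5 -3.7 0 0 0 0; 0 2.5 -3.7 0 0 0 0; 0 2.5 -3.7 0 0 0 0; 0 2.5 -3.7 0 0 0 0; 0 2.5 -3.7 0 0 0 0; 0 2.5 -3.7 0 0 0 0; 0 2.5 -3.7 0 0 0 0; 0 2.5 -3.7 0 0 0 0; 0 2.5 -3.7 0 0 0 0; 0 0 0 0 0 0 0; 0 0 0 0 0 0 0")

```text
t: 2.08
ee_pos: [492.1, -205.9, 222.5]
orientation: [3.141, 0.002, -0.001]
ft_force: [-0.2, -0.3, -0.5]
width: 0.6
```

Run:
```python
from meas import *
im=get_image("wrist");save("w1.png",im["pixels"]);print(im["eye"],im["attitude"])
p=cloud(im)
for nm,lo,hi in(("tall",112,135),):
    m=(p[...,2]>lo)&(p[...,2]<hi)
    k,l,st,ce=cv2.connectedComponentsWithStats(m.astype(np.uint8))
    for i in range(1,k):
        if st[i,4]>30:
            q=p[l==i];print(nm,st[i,4],ce[i],np.median(q,0).round(1),q.min(0).round(1),q.max(0).round(1))
```

```text
[ 560.96637018 -205.87237597  383.75503829] [ 2.08441292 -2.08381614 -0.27179587]
tall 1710 [362.47719298 193.86900585] [ 524.  -236.   117.1] [ 483.9 -255.1  112. ] [ 565.6 -215.8  130.6]
tall 289 [127.34256055 182.23875433] [535.  -50.2 117.3] [527.5 -55.8 112.1] [541.7 -42.1 120.4]
```

View pics/w1.png

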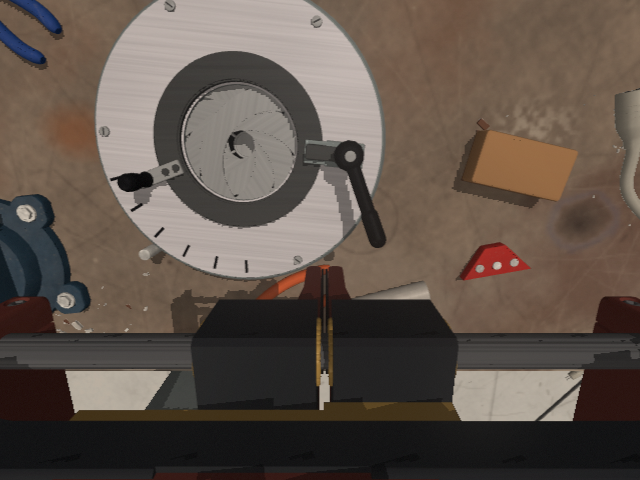

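The wrist view agrees: hub at (348,156), handle end at (377,240), knob at (130,182), and scale lines along the lower left of the drum. Now I descend inside the handle and begin the push.

Request:
play_rows(plan="0 0 0 2.5 0 0 0; 0 0 0 2.5 0 0 0; 0 0 0 2.5 0 0 0; 0 0 0 2.5 0 0 0; 0 0 0 2.5 0 0 0; 0 0 0.6 0 0 0 0; 0 0 0.6 0 0 0 0; 0 0 0.6 0 0 0 0; 0 0.1 0.5 0 0 0 0; 0 0.1 0.5 0 0 0 0; 0 0.1 0.5 0 0 0 0; 0 0 0 0 0 0 0")

```text
t: 3.62
ee_pos: [495.5, -238.2, 98.1]
orientation: [-3.141, -0.001, 0.0]
ft_force: [0.4, 4.5, 1.1]
width: 0.2
```

Contact at 4.5 N and the lever is moving. I carry on round the arc.

Request:
play_rows(plan="0 0.15 0.5 0 0 0 0; 0 0.15 0.5 0 0 0 0; 0 0.15 0.5 0 0 0 0; 0 0.3 0.4 0 0 0 0; 0 0.3 0.4 0 0 0 0; 0 0.3 0.4 0 0 0 0; 0 0.5 0.45 0 0 0 0; 0 0.5 0.45 0 0 0 0; 0 0.5 0.45 0 0 0 0; 0 0 0 0 0 0 0")

```text
t: 4.88
ee_pos: [522.4, -278.2, 97.1]
orientation: [-3.139, -0.002, 0.006]
ft_force: [-3.4, 3.2, -1.6]
width: 1.0
```

```bash
cat > cl.py <<'E'
from meas import *
def handle(im=None):
    im=im or get_image("top"); p=cloud(im)
    ax=np.array([554.2,-224.4])
    g=im["pixels"].max(2)
    d=np.hypot(p[...,0]-ax[0],p[...,1]-ax[1])
    m=(p[...,2]>105)&(p[...,2]<135)&(d<90)&(d>18)
    q=p[m]-[*ax,0]; a=np.degrees(np.arctan2(q[:,1],q[:,0]))%360
    print("handle n",m.sum(),"ang med",np.median(a).round(1),"tip", np.median(a[np.hypot(q[:,0],q[:,1])>50]).round(1))
    return im
E
python3 - <<'E'
from cl import *
im=handle(get_image("wrist"));save("w2.png",im["pixels"])
E
```

```text
handle n 4662 ang med 258.2 tip 256.6
```

View pics/w2.png

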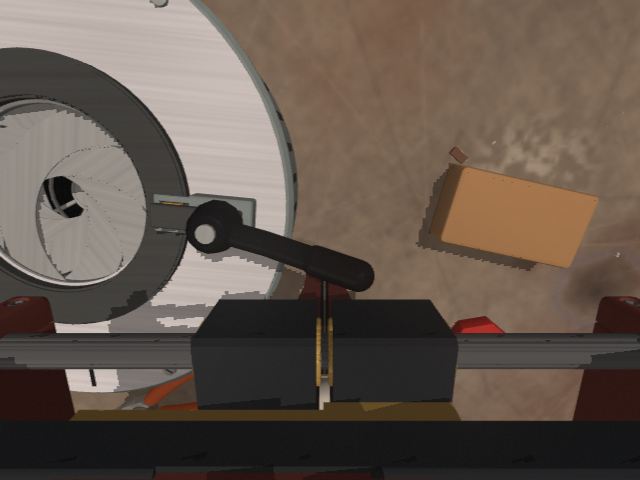

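The handle is now at about 257° (right of the hub in the image), roughly 1.05 rad, so the clamp is slack. I back off, rise and go to the far side of the knob with the tool turned 20°.

Request:
play_rows(plan="0 -1.5 0 0 0 0 0; 0 -1.5 0 0 0 0 0; 0 0 0 -2.5 0 0 0; 0 0 0 -2.5 0 0 0; 0 0 0 -2.5 0 0 0; 0 0 0 -2.5 0 0 0; 0 1.38 -4.84 0 0 0 0; 0 1.38 -4.84 0 0 0 0; 0 1.38 -4.84 0 0 0 0; 0 1.38 -4.84 0 0 0 0; 0 1.38 -4.84 0 0 0 0; 0 0 0 0 0 0 -10; 0 0 0 0 0 0 -10; 0 0 0 0 0 0 0")

```text
t: 6.68
ee_pos: [562.3, -37.5, 197.9]
orientation: [3.094, 0.544, 0.001]
ft_force: [-0.5, -0.0, -0.1]
width: 0.6
```

Run:
```python
from cl import *
o=get_obs();print(o["ee_pos"],o["qpos"])
ims={n:get_image(n) for n in("top","scene","wrist")}
handle(ims["top"])
# dark-line pixel segments: refine centre from line directions & inner ends
for n in("top","wrist"):
    im=ims[n]
    p=cloud(im)
    for c in ([563.2,-129.3],[562,-128]):
        th,rr,g=polar(im,c,75,109,119); s=g.mean(0)
        print(n,c,[(float(th[i]),int(s[i])) for i in range(360,760) if s[i]==s[i-12:i+13].min() and s[i]<np.median(s)-25])
    m=(p[...,2]>116)&(p[...,2]<123)&(np.hypot(p[...,0]-533,p[...,1]+47)<20)
    print("knob",m.sum(),np.median(p[m],0))
save("w3.png",ims["wrist"]["pixels"])
```

```text
[562.3075494  -37.48648352 197.94808717] [-8.76196518e-02  3.64045606e-01  1.78796861e+00 -1.41120424e-04
  9.88904313e-01  1.13500079e+00]
handle n 224 ang med 255.4 tip 255.5
top [563.2, -129.3] [(104.5, 120), (119.5, 73), (134.5, 72), (149.75, 123), (164.75, 129), (179.75, 133)]
top [562, -128] [(104.0, 120), (119.25, 74), (128.25, 126), (134.75, 74), (150.0, 125), (165.25, 129), (180.5, 129)]
knob 28 [533.26317056 -46.26353826 118.53201283]
wrist [563.2, -129.3] [(104.25, 38), (119.25, 27), (137.75, 24), (150.0, 41), (158.25, 36), (167.0, 38), (175.5, 37), (178.5, 37), (180.0, 37), (188.0, 37)]
wrist [562, -128] [(103.75, 37), (114.75, 109), (119.0, 29), (138.75, 24), (151.25, 40), (162.25, 38), (167.5, 37), (170.0, 37), (179.5, 37), (179.75, 37), (183.5, 37), (188.75, 37)]
knob 0 [nan nan nan]
  return _methods._mean(a, axis=axis, dtype=dtype,
  ret = um.true_divide(
```

View pics/w3.png

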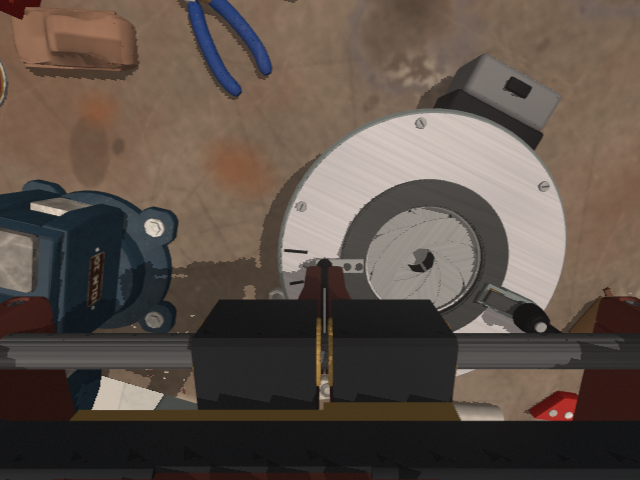

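Run:
```python
from cl import *
im=get_image("wrist");o=get_obs()
print(im["eye"],proj(im,o["ee_pos"]),proj(im,(533,-46.5,120)),proj(im,(533,-46.5,85)),proj(im,(563,-129,81)))
t=get_image("top"); print(proj(t,(533,-46.5,120)),proj(t,(563,-129,81)))
```

```text
[627.14803506 -14.06795978 359.17280836] (np.float64(324.79559074813), np.float64(285.57522302205643)) (np.float64(322.57609193280683), np.float64(282.8139827582571)) (np.float64(322.77734519296644), np.float64(267.16803873505665)) (np.float64(422.65591319747773), np.float64(265.26271654727196))
(np.float64(190.12006701847423), np.float64(216.1412718648159)) (np.float64(238.5841563671372), np.float64(202.9398574820644))
```

The projection confirms that the knob is only hidden behind the fingertips by parallax, and lies about 30 mm along -x. I descend, approach and push round by about 32°.

Request:
play_rows(plan="0 0 0 2.55 0 0 0; 0 0 0 2.55 0 0 0; 0 0 0 2.55 0 0 0; 0 0 0 2.55 0 0 0; 0 -0.43 0 0 0 0 0; 0 -0.43 0 0 0 0 0; 0 -0.43 0 0 0 0 0; 0 -0.62 -0.1 0 0 0 -4; 0 -0.62 -0.1 0 0 0 -4; 0 -0.62 -0.1 0 0 0 -4; 0 -0.62 -0.1 0 0 0 -4; 0 -0.62 -0.1 0 0 0 -4; 0 -0.62 -0.1 0 0 0 -4; 0 -0.62 -0.1 0 0 0 -4; 0 -0.62 -0.1 0 0 0 -4; 0 0 0 0 0 0 0")

```text
t: 8.93
ee_pos: [505.7, -62.7, 96.6]
orientation: [2.823, 1.376, 0.002]
ft_force: [-0.3, -0.6, 0.4]
width: 0.5
```

```bash
cat > knob.py <<'E'
from cl import *
def both(c=(563.2,-129.3)):
    o=get_obs();print(o["t"],o["ee_pos"].round(1),o["ft_force"].round(1))
    for n in("top","scene"):
        im=get_image(n);p=cloud(im);px=im["pixels"]
        d=np.hypot(p[...,0]-c[0],p[...,1]-c[1])
        a=np.degrees(np.arctan2(p[...,1]-c[1],p[...,0]-c[0]))%360
        m=(p[...,2]>112)&(p[...,2]<124)&(d>76)&(d<101)&(a>90)&(a<200)&(px.max(2)<60)
        print(n,"knob",m.sum(),np.median(p[m],0).round(1),"ang",np.median(a[m]).round(2))
        # bar: bright bar, z 84..88, radius 76..100 not knob
        m=(p[...,2]>83.5)&(p[...,2]<87.5)&(d>60)&(d<80)&(a>90)&(a<200)
        print(n,"bar",m.sum(),"ang",np.median(a[m]).round(2))
        yield n,im
E
python3 - <<'E'
from knob import *
r=[]
for n,im in both():
    u,v=map(int,proj(im,(500,-75,85))); r.append(cv2.resize(im["pixels"][v-40:v+40,u-40:u+40],(400,400),interpolation=cv2.INTER_CUBIC))
save("k1.png",np.hstack(r))
E
```

```text
8.925 [505.7 -62.7  96.6] [-0.3 -0.6  0.4]
top knob 32 [491.3 -79.2 116.4] ang 145.33
top bar 49 ang 145.48
scene knob 0 [nan nan nan] ang nan
scene bar 3 ang 185.38
  return _methods._mean(a, axis=axis, dtype=dtype,
  ret = um.true_divide(
  ret = ret.dtype.type(ret / rcount)
```

View pics/k1.png

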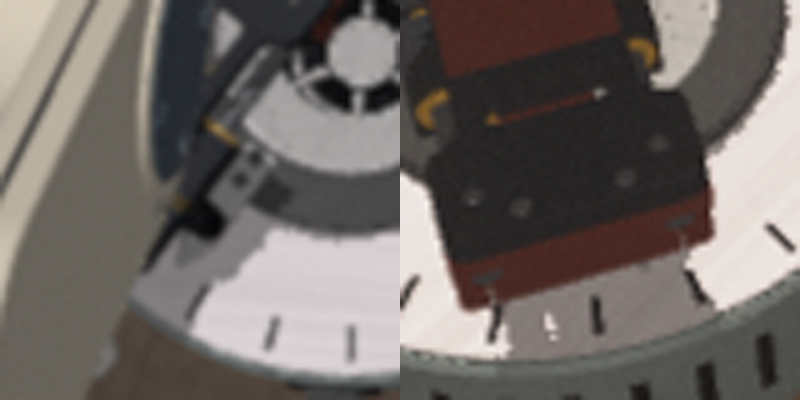

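The left crop (top camera) shows the knob and pointer in a tight spot near line 3 to 4, partly hidden by the gripper. The right crop (scene camera) shows the lever covered. I back off for a clear view.

Request:
play_rows(plan="0 1 0 0 0 0 0; 0 0 0 -2.6 0 0 0; 0 0 0 -2.6 0 0 0; 0 0 0 -2.6 0 0 0; 0 0 0 -2.6 0 0 0; 0 -3 0 0 0 0 0; 0 -3 0 0 0 0 0; 0 -3 0 0 0 0 0; 0 -3 0 0 0 0 0; 0 -1.5 0 0 0 0 0; 0 0 0 0 0 0 0")

```text
t: 10.4
ee_pos: [428.9, -161.2, 199.8]
orientation: [2.824, 1.376, 0.001]
ft_force: [0.3, -0.2, -0.0]
width: 0.5
```

```bash
python3 - 2>/dev/null <<'E'
from knob import *
list(both())
im=get_image("wrist");save("w4.png",im["pixels"])
p=cloud(im);m=(p[...,2]>112)&(p[...,2]<124)&(np.hypot(p[...,0]-490,p[...,1]+80)<25);print("wrist knob",m.sum(),np.median(p[m],0))
for z in(75,):
  th,rr,g=polar(im,(563.2,-129.3),75,110,119); s=g.mean(0)
  print([(float(th[i]),int(s[i])) for i in range(360,760) if s[i]==s[i-12:i+13].min() and s[i]<np.median(s)-25])
E
```

```text
10.4 [ 428.9 -161.2  199.8] [ 0.3 -0.2 -0. ]
top knob 0 [nan nan nan] ang nan
top bar 0 ang nan
scene knob 68 [490.9 -75.  117.9] ang 142.79
scene bar 40 ang 138.21
wrist knob 385 [493.54841849 -78.0184522  117.46585331]
[(90.0, 0), (90.25, 0), (90.5, 0), (90.75, 0), (91.0, 0), (91.25, 0), (91.5, 0), (91.75, 0), (92.0, 0), (92.25, 0), (92.5, 0), (92.75, 0), (93.0, 0), (93.25, 0), (93.5, 0), (93.75, 0), (94.0, 0), (94.25, 0), (94.5, 0), (94.75, 0), (95.0, 0), (95.25, 0), (95.5, 0), (95.75, 0), (96.0, 0), (96.25, 0), (96.5, 0), (96.75, 0), (97.0, 0), (97.25, 0), (97.5, 0), (97.75, 0), (98.0, 0), (98.25, 0), (98.5, 0), (98.75, 0), (99.0, 0), (99.25, 0), (99.5, 0), (99.75, 0), (100.0, 0), (100.25, 0), (100.5, 0), (100.75, 0), (101.0, 0), (101.25, 0), (101.5, 0), (101.75, 0), (102.0, 0), (102.25, 0), (102.5, 0), (119.5, 46), (134.5, 44), (144.25, 147), (149.75, 43), (164.75, 45), (180.0, 46)]
```

View pics/w4.png

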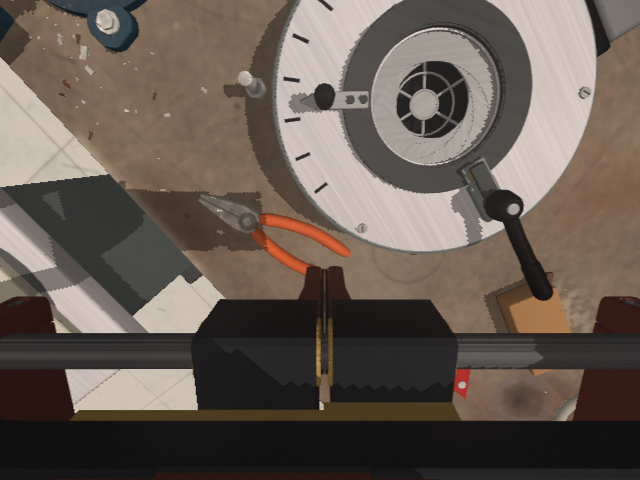

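The wrist view is clear: six lines down the left of the drum, line 3 at (291,79), line 4 at (292,121), and the pointer at about (305,100) between them. I measure the bar angle over the dark ring.

```bash
cat > ptr.py <<'E'
from cl import *
def ptr(im,c=(563.2,-129.3),s=""):
    th,rr,g=polar(im,c,75,110,119); a=g.mean(0)
    L=[float(th[i]) for i in range(400,740) if a[i]==a[i-12:i+13].min() and a[i]<90 and a[i]>0]
    th,rr,g=polar(im,c,85.5,58,72); b=g[:,400:740].mean(0).astype(float); t=th[400:740]
    k=cv2.GaussianBlur(b[None],(0,0),3)[0]; h=(k.max()+np.median(k))/2; on=t[k>h]
    print(s,"lines",L,"bar",on.min(),on.max(),"mid",(on.min()+on.max())/2,"wid",np.radians(np.ptp(on))*65)
    th,rr,g=polar(im,c,81,98,106)
    cv2.imwrite("pics/pol_%s.png"%s,g[:,400:740])
E
python3 - <<'E'
from ptr import *
im=get_image("wrist");ptr(im,s="w")
for c in((564.2,-129.3),(563.2,-128.3)): ptr(im,c,"w'")
ptr(get_image("scene"),(560.6,-126.1),"scene"); ptr(get_image("scene"),s="scene")
u=im["pixels"][60:145,260:380]; save("w4c.png",cv2.resize(u,(800,566),interpolation=cv2.INTER_CUBIC))
E
```

```text
w lines [119.5, 134.5, 149.75, 164.75, 180.0] bar 138.0 148.75 mid 143.375 wid 12.195488148310378
w' lines [119.75, 120.0, 135.0, 150.0, 165.0, 180.0] bar 138.5 149.25 mid 143.875 wid 12.195488148310378
w' lines [119.75, 135.0, 150.25, 165.25, 180.5] bar 138.75 149.25 mid 144.0 wid 11.911872144861299
scene lines [103.5] bar 137.0 138.5 mid 137.75 wid 1.7016960206944713
scene lines [104.25, 119.5, 134.5, 149.75, 164.75, 180.0] bar 136.75 139.0 mid 137.875 wid 2.552544031041707
```

View pics/w4c.png

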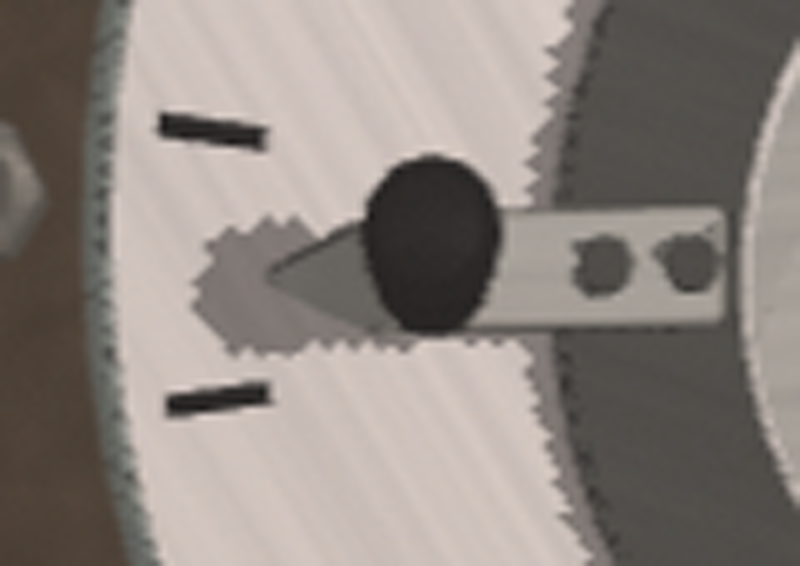

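The crop shows the pointer tip at (268,275) between line 3 (y≈140) and line 4 (y≈393). The bar stands at about 143.4° and line 4 at 149.7°, so about 6.3° remains. I go back and push slowly by 5.5°.

Request:
play_rows(plan="0 3.5 0 0 0 0 0; 0 3.5 0 0 0 0 0; 0 3.5 0 0 0 0 0; 0 3 0 0 0 0 0; 0 0 0 2.6 0 0 0; 0 0 0 2.6 0 0 0; 0 0 0 2.6 0 0 0; 0 0 0 2.6 0 0 0; 0 -0.5 0 0 0 0 0; 0 -0.5 0 0 0 0 0; 0 -0.15 -0.025 0 0 0 -1; 0 -0.15 -0.025 0 0 0 -1; 0 -0.15 -0.025 0 0 0 -1; 0 -0.15 -0.025 0 0 0 -1; 0 -0.15 -0.025 0 0 0 -1; 0 -0.08 -0.012 0 0 0 -0.5; 0 0 0 0 0 0 0; 0 0 0 0 0 0 0")

```text
t: 12.95
ee_pos: [499.7, -68.5, 95.6]
orientation: [2.754, 1.512, -0.0]
ft_force: [0.8, -0.1, 0.0]
width: 0.5
```

Request:
play_rows(plan="0 1 0 0 0 0 0; 0 0 0 -2.6 0 0 0; 0 0 0 -2.6 0 0 0; 0 0 0 -2.6 0 0 0; 0 0 0 -2.6 0 0 0; 0 -3 0 0 0 0 0; 0 -3 0 0 0 0 0; 0 -3 0 0 0 0 0; 0 -3 0 0 0 0 0; 0 -1.5 0 0 0 0 0; 0 0 0 0 0 0 0")

```text
t: 14.32
ee_pos: [432.5, -174.1, 199.7]
orientation: [-2.755, -1.51, 0.0]
ft_force: [0.4, -0.1, 1.0]
width: 0.4
```

Run:
```python
from ptr import *
im=get_image("wrist");ptr(im,s="w")
for c in((564.2,-129.3),(563.2,-128.3)): ptr(im,c,"w'")
print(proj(im,(563.2,-129.3,120)))
u,v=map(int,proj(im,(475,-78,80)));print(u,v)
x0,y0=max(u-50,0),max(v-38,0);print(x0,y0)
save("w5c.png",cv2.resize(im["pixels"][y0:y0+85,x0:x0+120],(800,566),interpolation=cv2.INTER_CUBIC))
```

```text
w lines [119.5, 134.75, 149.75, 165.0, 180.0] bar 143.25 153.75 mid 148.5 wid 11.911872144861299
w' lines [119.75, 135.0, 150.0, 165.0, 180.0] bar 143.5 154.25 mid 148.875 wid 12.195488148310378
w' lines [119.75, 135.0, 150.25, 165.5, 180.5] bar 144.0 154.5 mid 149.25 wid 11.911872144861299
(np.float64(454.1765764037252), np.float64(87.9713402537426))
304 102
254 64
```

View pics/w5c.png

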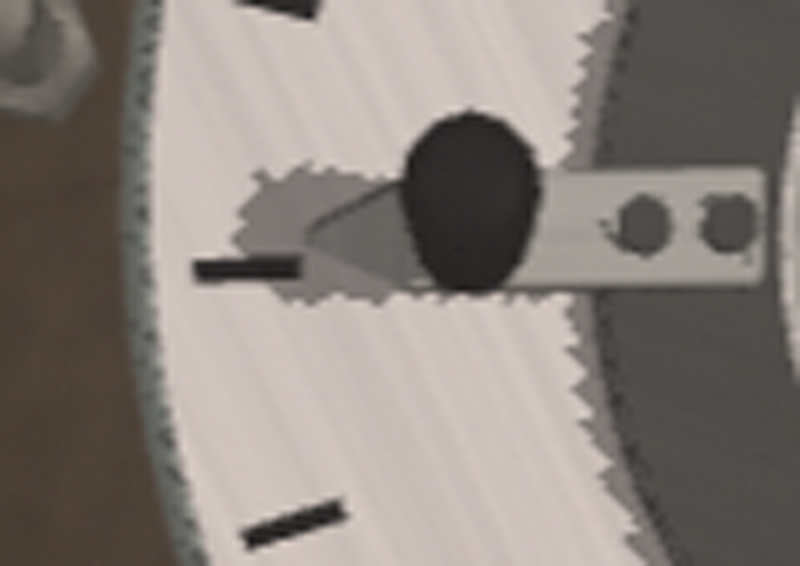

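The crop shows the pointer tip at (308,235), just short of line 4, whose inner end is at (300,267). I compute the remaining angle from rays.

Run:
```python
from ptr import *
im=get_image("wrist")
f=lambda x,y,z:ray(im,254+x/6.667-.43,64+y/6.66-.43,z)
for c in((563.2,-129.3),(564.2,-129.3)):
    A=lambda q:(np.degrees(np.arctan2(q[1]-c[1],q[0]-c[0]))%360,np.hypot(q[1]-c[1],q[0]-c[0]))
    print("tip",A(f(308,235,81)),"L4 in",A(f(300,267,75)),"out",A(f(192,271,75)))
    print([A(f(x,y,85.5)) for x,y in((640,225),(728,222))])
o=get_obs();print(o["ee_pos"])
```

```text
tip (np.float64(147.9377013716651), np.float64(105.65584827682952)) L4 in (np.float64(149.41856570017208), np.float64(107.14943652290256)) out (np.float64(149.41773796214238), np.float64(120.13078634564577))
[(np.float64(147.83009005511573), np.float64(67.12404430144146)), (np.float64(147.57847873329925), np.float64(57.00540273919071))]
tip (np.float64(148.2232765051651), np.float64(106.50464260070622)) L4 in (np.float64(149.6884447358132), np.float64(108.01154165923978)) out (np.float64(149.65866760515692), np.float64(120.99275562820743))
[(np.float64(148.27889451826607), np.float64(67.9726025123861)), (np.float64(148.1094753311703), np.float64(57.85201375133376))]
[ 433.04272457 -173.44458873  199.68254294]
```

About 1.45° remains. I push that much further.

Request:
play_rows(plan="0 3.5 0 0 0 0 0; 0 3.5 0 0 0 0 0; 0 3.5 0 0 0 0 0; 0 3 0 0 0 0 0; 0 0 0 2.6 0 0 0; 0 0 0 2.6 0 0 0; 0 0 0 2.6 0 0 0; 0 0 0 2.6 0 0 0; 0 -0.5 0 0 0 0 0; 0 -0.3 0 0 0 0 0; 0 -0.2 0 0 0 0 0; 0 -0.08 -0.013 0 0 0 -0.5; 0 -0.08 -0.013 0 0 0 -0.5; 0 -0.07 -0.01 0 0 0 -0.5; 0 0 0 0 0 0 0; 0 0 0 0 0 0 0")

```text
t: 16.42
ee_pos: [498.2, -70.2, 95.7]
orientation: [2.734, 1.548, 0.0]
ft_force: [1.2, 1.3, 1.6]
width: 0.3
```

Request:
play_rows(plan="0 1 0 0 0 0 0; 0 0 0 -2.6 0 0 0; 0 0 0 -2.6 0 0 0; 0 0 0 -2.6 0 0 0; 0 0 0 -2.6 0 0 0; 0 -3 0 0 0 0 0; 0 -3 0 0 0 0 0; 0 -3 0 0 0 0 0; 0 -3 0 0 0 0 0; 0 -1.5 0 0 0 0 0; 0 0 0 0 0 0 0")

```text
t: 17.8
ee_pos: [433.8, -177.6, 199.6]
orientation: [-2.735, -1.546, 0.0]
ft_force: [-0.6, 0.2, -0.3]
width: 0.3
```

Run:
```python
from ptr import *
im=get_image("wrist");ptr(im,s="w");ptr(im,(564.2,-129.3),"w'")
handle(im)
u,v=map(int,proj(im,(475,-78,80)))
x0,y0=max(u-50,0),max(v-38,0);print(x0,y0,get_obs()["ee_pos"])
save("w6c.png",cv2.resize(im["pixels"][y0:y0+85,x0:x0+120],(800,566),interpolation=cv2.INTER_CUBIC))
```

```text
w lines [119.5, 134.5, 149.75, 165.0, 180.0] bar 144.5 155.25 mid 149.875 wid 12.195488148310378
w' lines [119.75, 135.0, 150.0, 165.0, 180.0] bar 145.0 155.75 mid 150.375 wid 12.195488148310378
handle n 1391 ang med 254.9 tip 254.9
254 61 [ 434.0955441  -177.15874353  199.62560138]
```

View pics/w6c.png

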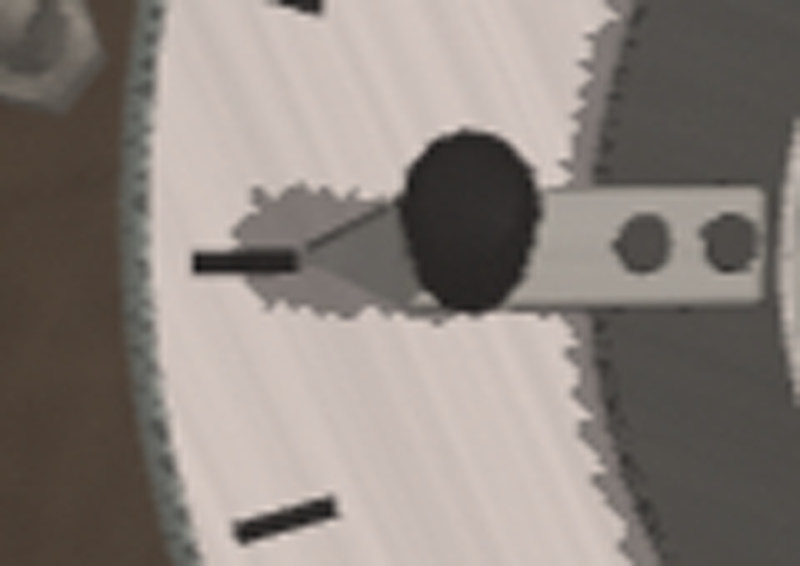

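The pointer now meets line 4. The bar reads +0.1° past it and the tip about 0.25° short, so it is within reading error. Now the clamp: I go to the outer (anticlockwise) side of the handle.

Request:
play_rows(plan="0 -0.61 4.42 0 0 0 0; 0 -0.61 4.42 0 0 0 0; 0 -0.61 4.42 0 0 0 0; 0 -0.61 4.42 0 0 0 0; 0 0 0 0 0 0 -8; 0 0 0 0 0 0 -8; 0 0 0 2.55 0 0 0; 0 0 0 2.55 0 0 0; 0 0 0 2.55 0 0 0; 0 0 0 2.55 0 0 0; 0 0 0 0 0 0 0")

```text
t: 19.23
ee_pos: [572.2, -287.4, 95.5]
orientation: [-2.487, -1.912, 0.003]
ft_force: [0.2, -0.5, -0.2]
width: 0.5
```

Request:
play_rows(plan="0 0 -0.48 0 0 0 0; 0 0 -0.48 0 0 0 0; 0 0 -0.48 0 0 0 0; 0 -0.13 -0.41 0 0 0 4; 0 -0.13 -0.41 0 0 0 4; 0 -0.13 -0.41 0 0 0 4; 0 -0.13 -0.41 0 0 0 4; 0 -0.13 -0.41 0 0 0 4; 0 -0.13 -0.41 0 0 0 4; 0 -0.13 -0.41 0 0 0 4; 0 -0.13 -0.41 0 0 0 4; 0 -0.13 -0.41 0 0 0 4; 0 -0.13 -0.41 0 0 0 4; 0 -0.13 -0.41 0 0 0 4; 0 0 0 0 0 0 0")

```text
t: 21.1
ee_pos: [517.0, -272.9, 99.2]
orientation: [3.023, 0.838, 0.007]
ft_force: [4.5, -2.2, -1.3]
width: 0.3
```

Request:
play_rows(plan="0 -0.13 -0.41 0 0 0 4; 0 -0.13 -0.41 0 0 0 4; 0 -0.13 -0.41 0 0 0 4; 0 0 0 0 0 0 0")

```text
t: 21.6
ee_pos: [508.1, -264.0, 99.2]
orientation: [3.094, 0.518, 0.008]
ft_force: [5.2, -3.0, -0.4]
width: 0.1
```

Request:
play_rows(plan="0 -0.06 -0.2 0 0 0 2; 0 -0.06 -0.2 0 0 0 2; 0 0 0 0 0 0 0")

```text
t: 21.98
ee_pos: [505.8, -260.9, 99.3]
orientation: [3.11, 0.41, 0.008]
ft_force: [3.5, -4.5, -0.7]
width: -0.0
```

Request:
play_rows(plan="0 0 -0.2 0 0 0 0; 0 0 -0.2 0 0 0 0; 0 0 0 0 0 0 0; 0 0 0 0 0 0 0")

```text
t: 22.48
ee_pos: [504.3, -257.2, 99.2]
orientation: [3.11, 0.411, 0.007]
ft_force: [2.3, -6.5, 0.5]
width: 0.5
```

Request:
play_rows(plan="0 0 -0.2 0 0 0 0; 0 0 -0.2 0 0 0 0; 0 0 0 0 0 0 0; 0 0 0 0 0 0 0")

```text
t: 22.98
ee_pos: [503.7, -255.4, 99.3]
orientation: [3.107, 0.411, 0.008]
ft_force: [2.1, -16.2, -3.8]
width: 0.7
```

Request:
play_rows(plan="0 0 -0.2 0 0 0 0; 0 0 -0.2 0 0 0 0; 0 0 0 0 0 0 0; 0 0 0 0 0 0 0")

```text
t: 23.48
ee_pos: [503.9, -255.2, 99.7]
orientation: [3.101, 0.412, 0.012]
ft_force: [1.2, -33.6, -10.1]
width: 0.4
```

At 33 N there was no further motion, so the lever is at its tight stop. I release and look.

Request:
play_rows(plan="0 0 0.6 0 0 0 0; 0 0 1.2 0 0 0 0; 0 0 1.7 0 0 0 0; 0 0 0 -2.6 0 0 0; 0 0 0 -2.6 0 0 0; 0 0 0 -2.6 0 0 0; 0 0 0 -2.6 0 0 0; 0 -1.1 -3.9 0 0 0 0; 0 -1.1 -3.9 0 0 0 0; 0 -1.1 -3.9 0 0 0 0; 0 -1.1 -3.9 0 0 0 0; 0 0 0 0 0 0 0; 0 0 0 0 0 0 0")

```text
t: 25.1
ee_pos: [427.5, -142.7, 202.1]
orientation: [3.114, 0.412, 0.002]
ft_force: [-0.0, -0.6, 0.7]
width: 0.3
```

Run:
```python
from ptr import *
im=get_image("wrist");ptr(im,s="w");ptr(im,(564.2,-129.3),"w'")
handle(im); handle(get_image("scene"))
o=get_obs();print(o["ee_pos"],o["ft_force"])
save("w7.png",im["pixels"])
u,v=map(int,proj(im,(480,-78,80)))
x0,y0=max(u-60,0),max(v-45,0);print(x0,y0)
a=cv2.resize(im["pixels"][y0:y0+85,x0:x0+120],(800,566),interpolation=cv2.INTER_CUBIC); save("w7c.png",a)
```

```text
w lines [104.5, 119.5, 134.5, 149.75, 164.75, 180.0] bar 144.5 155.25 mid 149.875 wid 12.195488148310378
w' lines [105.0, 119.75, 135.0, 150.0, 165.0, 180.0] bar 145.0 155.75 mid 150.375 wid 12.195488148310378
handle n 1552 ang med 193.0 tip 193.1
handle n 0 ang med nan tip nan
[ 427.51491112 -143.04215189  201.89891173] [-0.23873776 -0.32047    -0.7396362 ]
204 105
  return _methods._mean(a, axis=axis, dtype=dtype,
  ret = ret.dtype.type(ret / rcount)
```

View pics/w7.png

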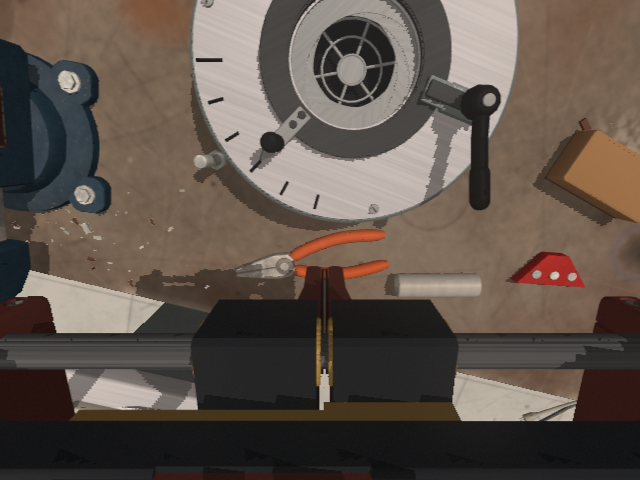

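The final view shows the pointer on the fourth line at about (256,163) and the handle back in its tight position, end at (480,205). The tools lie where they were and the robot touches nothing.

```bash
python3 -c "
from workcell import *
print(close_job())"
```

```text
the job is handed in; nothing more can be done
None
```

The extractor is set as asked and handed in at about 25 s of the 58 s allowed. I pushed the clamp lever slack to about 1.05 rad, pushed the iris knob round to the fourth line in three pushes, and pushed the clamp lever back clockwise to its stop. At the stop it took 33 N and moved no further.

**Pointer:** after clamping, the lever bar read 149.9° against 149.75° for line 4, the same as before clamping. Before clamping, the pointer tip itself looked about 0.25° short of the line by eye, so the two readings disagree by about 0.3–0.4°, within what the camera calibration allows.

**Clamp handle:** it read 193° against an expected 194.5° when tight, which fits the stop given the calibration.

**Surroundings:** the last wrist picture showed the pliers, tube, magnet, sanding block and bolt apparently where they were. I judged this by eye and did not measure their positions. The gripper was clear of everything when I handed in.

**Checks that failed:** the scene camera could not see the handle at the end, and the last close-up crop was refused because the 12-picture limit was reached. The final readings therefore come from the wrist camera alone.

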